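# Turn the floor tile over with the spatula

### The arm

A 6-joint arm with a two-finger parallel gripper is mounted at the origin on the work surface; the furniture and walls round the work are solid. World frame = base frame: x ahead of the robot, y to its left, z up, the work surface at z = 0. Lengths are in m, angles in rad, forces in N, time in s.
With the tool pointing down it reaches from about 0.375 to 0.925 m from the base axis. Payload 5.7 kg.
Tool frame: the origin (TCP) lies at the very end of the fingers, on their centre line; the grasp point (between the pads) lies manip.tcp_to_grasp behind it (manip.tcp_to_grasp is the distance from the TCP to the grasp point, in m); z points along the fingers, y is the line along which they close (so a half turn about z gives the same grasp; the last joint's range is limited). The gripper opens to 85 mm and grips with 20 to 120 N. Pads are 22 mm wide; open, the fingers measure 114 mm over their backs; the gripper's body (76 mm by 85 mm) begins 54 mm behind the grasp point. The pads swing forward as they close: fully open they stand 13 mm farther back than shut.
Start: joints at [1.209, 0.359, 1.51, -0, 1.272, -0.115], TCP at [0.147, 0.582, 0.231] pointing down, gripper open.
Joint ranges: [-2.97, 2.97], [-1.01, 2.36], [0.21, 2.38], [-0.96, 4.11], [0.2, 2.71], [-2.98, 2.98]. Speed limits (rad/s): [2.39, 2.39, 3.14, 3.14, 3.14, 3.14].

### API

Orientations are given as a 3x3 rotation matrix whose columns are the frame's x, y, z axes.
In Python, from plant import manip gives the robot as it stands.
- The arm moves only by the shell command python3 -m jog 'ROWS'. ROWS is JSON, a list that holds one entry, the list of rows, each a list of 7 numbers: the turn, a rotation vector about the tool's x, y, z in rad, then the shift along the tool's x, y, z in mm, then the closure, from -1 (fully open) to 1 (shut). A call has 1 to 10 rows; each row shifts and turns the commanded pose from where the row before left it, along the tool's axes as they then stand; what a row does not reach is not made up. A row lasts 1/12 s, in which the tool goes at most 41.7 mm and 7.16 degrees, less where a joint would pass 70% of its speed; a pose out of reach is approached as far as the arm can. A call is refused whole if a number of a shift passes 41.7 or a number of a turn 0.125, either way. A call with a gripper value outside its range is refused whole. The fingers move at their own pace and stop on an object; the grip force is fixed at half the most. Time passes only in rows, so rows that do not move let the fingers close. It gives the time, the measured TCP pose, the force, the opening and the grip force at its end, in the units of the state.
- manip.observe(): the state, without advancing time (a new reading comes with each control period).
- manip.capture(name): name is "side" or "top" or "wrist"; returns the picture (384x512x3 uint8, blue, green, red); there is no depth.
- manip.get_calibration(name): a dict with "fx", "fy", "cx", "cy" (pixels), "view" (4x4, takes a point from world to camera coordinates); the wrist camera has in their place "T_tool_cam" (4x4, takes a point from camera to tool coordinates, whose origin is the TCP and whose axes are the flange's). Camera axes: x right, y up, looking along -z (the intrinsics and any distortion apply to the point x, -y, -z); pixel columns grow to the right and rows downward; lengths in m; the calibration is good to about 2 mm. A picture is of the moment at which its call begins: read the wrist's pose just before it. get_calibration takes no time and is no camera call.
- manip.close_job(): hands the job in; it is judged then, once.
The state is a dict: "t": time; "joints": joint angles; "joint_velocities": joint speeds; "effort": joint torques, N m; "position": TCP position; "eef_rot": TCP orientation; "contact_force": force on the tool from outside, world axes, zero at the start; "wrist_torque": the same for the moment, N m; "width": finger opening in m; "finger_force": force on a finger pad.
Only numpy, scipy, OpenCV 4.12 (cv2) and the standard library are available. Lean on these libraries where they do the work, as an engineer would, in place of code of your own. Each camera call takes 0.05 s, during which the arm holds its last target. There are 200 camera calls.

### The job

The spatula is trapped under the weighted press board: work it out by its blade (small tugs do it) without lifting the board more than a little, and let it go flat on the table. Take it again by its handle, put the blade under the robot-side edge of the floor tile on the rack, and turn the tile over the step with it, so that the tile ends face down on the cork bed. Then lay the spatula flat on the table and let go; the freshly treated tile must not be touched by the gripper or arm, and the other things stay where they are.

Things in the scene. Friction and masses are not known exactly. Their poses are not given: they have to be found in the camera images.
- tile_center (a point): Centre of a flat red clay floor tile, 80 (its x) x 100 (its y) x 16 mm, about 0.2 kg. z is the normal of its moulded face (raised border and disc), which looks up at the start; the other face has keying ribs. It lies on the two rails of the rack, long side across them, its far edge 3 to 14 mm short of the bed.
- rack: Fixed wooden turning rack. Origin at table level in the middle of the bed's front edge; x points away from the robot over the bed, y left, z up. Two rails, 15 mm wide and 60 mm high, run from x = -95 mm to 0 with a clear channel 72 mm wide between them (y -36 to +36 mm), open to the table below and at the robot's end; behind them stands the cork-topped bed, x 0 to 105 mm, y -65 to +65 mm, top 66 mm high: a 6 mm step above the rails that stops the tile.
- spatula_handle (a point): Middle of the straight wooden handle (105 x 18 wide x 22 mm high) of a broad steel spatula 190 mm long, 0.16 kg. x points along the spatula to the blade tip, z up from the blade; 11 mm above the spatula's flat underside. At the start the handle lies under the press board (a few mm of its end may show at the back).
- spatula_blade (a point): Middle of the two upturned side rims of the spatula's blade, 5 mm above its underside and 92.5 mm ahead of the handle's middle; rims 40 mm long, 10 mm high, 56 mm apart over the outside. The blade is 56 mm wide and 4 mm thick (3 mm in the last 24 mm). Same axes as the handle.
- spatula_tip (a point): Middle of the blade's front edge, 137.5 mm ahead of the handle's middle, 1.5 mm above the underside. Same axes as the handle.
- press: Fixed base of the press: two sleepers 15 mm high, and two posts 82 mm high 110 mm apart that guide the board. Origin at table level under the middle of the board's front edge; x points out of the press, the way the spatula comes out; z up.
- board (a joint): Height of the press board, m: 0 as it rests on the spatula's handle (underside 22 mm high), -0.007 when it has come down on the sleepers; it can be lifted 30 mm. The board is 110 deep x 140 wide x 16 mm thick with a 24 mm stone slab on it, 0.55 to 1 kg together; its weight makes the spatula take roughly 5 to 18 N to pull.
- board_front (a point): Middle of the front edge of the press board, half-way up its 16 mm thickness.
- tape: Bystander: yellow tape measure (the one to the right of the rack) 60x70x36 mm, origin under its middle.
- roof: Bystander: flanged roof tile fragment 97x96x49 mm, origin under its middle.
- grey_sherd: Bystander: large grey pot sherd 90x99x31 mm, origin under its middle.
- jar: Bystander: small jar with orange lid 45x45x64 mm, origin under its middle.
- neck: Bystander: buff pot neck 48x48x33 mm, origin under its middle.
- buff: Bystander: buff brick lump 63x57x24 mm, origin under its middle.
- tile: The same tile; origin under the middle of its ribbed face, 8 mm below its centre; same axes.
- spatula: The same spatula; origin on its underside at the front end of the handle, 52.5 mm ahead of the handle's middle; same axes.
Mind the look-alikes: they are no part of the job. Of the things that look like the spatula, the larger one is meant.

How it is judged:
By the outcome, as a careful person would: the job done as asked, in the order asked, and still so for the second after the job is handed in, with the robot touching nothing.
It also fails if it takes over 67 s, if anything falls off the work surface, if the arm or the gripper's body presses on something with over 40 N, if the wrist force passes 120 N, or if a joint passes its speed limit or range.

## Working session

There is one attempt and no reset: what is moved stays moved. The work goes in short steps, Python scripts to look and compute and a shell command to move; the robot and the scene stay as the last step left them, time stands still between calls to the robot, and variables do not carry over. Pictures are saved under pics/ and viewed, at most 10 in all, crops included, and the job is handed in when it is done.

```bash
mkdir -p pics; ls; cat > h.py <<'E'
import numpy as np, cv2
from plant import manip
def cal(n):
    c=manip.get_calibration(n)
    if 'view' in c: V=np.array(c['view'])
    else:
        s=manip.observe(); T=np.eye(4); T[:3,:3]=s['eef_rot']; T[:3,3]=s['position']
        V=np.linalg.inv(T@np.array(c['T_tool_cam']))
    return c,V
def dist(c):
    d=c.get('dist',c.get('distortion'))
    return None if d is None else np.array(d,float)
def ray(n,u,v,cv=None):
    c,V=cv or cal(n); K=np.array([[c['fx'],0,c['cx']],[0,c['fy'],c['cy']],[0,0,1.]])
    p=cv2.undistortPoints(np.array([[[u,v]]],float),K,dist(c))[0,0]
    d=V[:3,:3].T@np.array([p[0],-p[1],-1]); o=-V[:3,:3].T@V[:3,3]
    return o,d
def onz(n,u,v,z,cv=None):
    o,d=ray(n,u,v,cv); return o+d*(z-o[2])/d[2]
def proj(n,P,cv=None):
    c,V=cv or cal(n); K=np.array([[c['fx'],0,c['cx']],[0,c['fy'],c['cy']],[0,0,1.]])
    q=(V[:3,:3]@np.atleast_2d(P).T).T+V[:3,3]; q=q*[1,-1,-1]
    return cv2.projectPoints(q,np.zeros(3),np.zeros(3),K,dist(c))[0][:,0]
E
python3 - <<'E'
from h import *
for n in('top','side','wrist'):
    cv2.imwrite(f'pics/{n}0.png',manip.capture(n)); print(n,manip.get_calibration(n))
a=cv2.imread('pics/top0.png');b=cv2.imread('pics/side0.png')
print(manip.tcp_to_grasp, manip.observe())
E
```

```text
pics
top {'fx': 466.0821959189706, 'fy': 466.0821959189706, 'cx': 254.86727278801737, 'cy': 189.77650397561908, 'view': array([[-0.07844305, -0.99691199, -0.00362915,  0.08636625],
       [ 0.97628333, -0.07755569,  0.20212859, -0.53204447],
       [-0.20178587,  0.0123125 ,  0.97935227, -1.20173525],
       [ 0.        ,  0.        ,  0.        ,  1.        ]])}
side {'fx': 349.72229772402693, 'fy': 349.72229772402693, 'cx': 258.5630997801799, 'cy': 193.6164770765319, 'view': array([[ 0.83145192, -0.55544753, -0.01287419, -0.39322553],
       [ 0.35586652,  0.51461743,  0.78008199, -0.26094177],
       [-0.42666933, -0.65318217,  0.62554483, -0.65827791],
       [ 0.        ,  0.        ,  0.        ,  1.        ]])}
wrist {'fx': 278.109284204025, 'fy': 278.109284204025, 'cx': 254.0893975735441, 'cy': 189.18754383170563, 'T_tool_cam': array([[ 5.83484821e-04,  9.57692846e-01,  2.87791715e-01,
         7.28248281e-02],
       [ 9.99999093e-01, -2.09424773e-04, -1.33054450e-03,
        -9.30846913e-04],
       [-1.21398224e-03,  2.87792231e-01, -9.57692100e-01,
        -1.43748827e-01
[... 208 characters left out ...]
3153e+00, -1.15115729e-01]), 'joint_velocities': array([ 0.00206835, -0.00170546, -0.00319581, -0.00201882, -0.00147414,
        0.00206724]), 'effort': array([ 3.28440592e-05, -5.28023529e+01, -2.78928691e+01, -1.98709522e-04,
        8.24089162e-03,  1.84901148e-05]), 'position': array([0.14639413, 0.58130675, 0.23062541]), 'eef_rot': array([[-9.69703455e-01,  2.44284519e-01, -5.31760674e-04],
       [ 2.44285037e-01,  9.69702452e-01, -1.40518037e-03],
       [ 1.72385818e-04, -1.49250944e-03, -9.99998871e-01]]), 'contact_force': array([ 0.11332207, -0.06832032,  0.55548918]), 'wrist_torque': array([-0.0123369 ,  0.01721155, -0.01843948]), 'finger_force': 0.0, 'width': 0.08558239683944725}
```

View pics/top0.png

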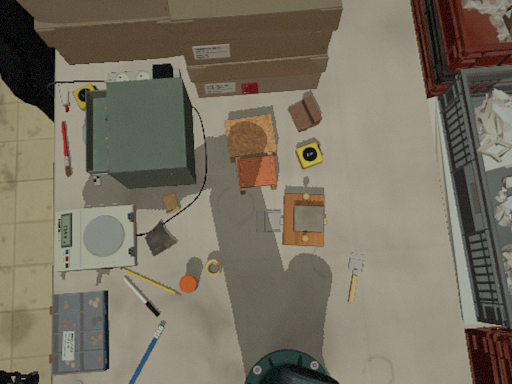

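View pics/side0.png

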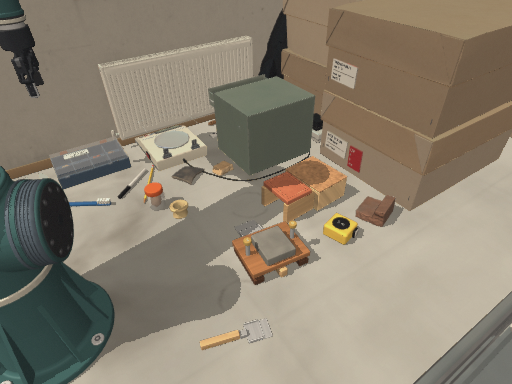

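The top view shows the press at about (304,220) with the spatula blade sticking out left at (268,220). The rack is at about (250,150), with the tile at (258,172) and the cork bed at (250,135). The small spatula at (356,275) is the look-alike. I'll enlarge the work area.

```bash
python3 - <<'E'
from h import *
a=cv2.imread('pics/top0.png')[100:260,190:350]
b=cv2.imread('pics/side0.png')[150:290,220:370]
cv2.imwrite('pics/c1.png',np.hstack([cv2.resize(a,(440,440),interpolation=cv2.INTER_CUBIC)[:, :],cv2.resize(b,(360,440),interpolation=cv2.INTER_CUBIC)[:, :360]]))
for p,z in [((268,220),.005),((285,220),.03),((325,220),.03),((305,195),.03),((258,158),.076),((250,135),.066)]: print(p,onz('top',*p,z))
E
```

```text
(268, 220) [0.45940691 0.01402381 0.005     ]
(285, 220) [ 0.45233519 -0.03104078  0.03      ]
(325, 220) [ 0.44377549 -0.13912316  0.03      ]
(305, 195) [ 0.51678129 -0.09200375  0.03      ]
(258, 158) [0.61897651 0.02921208 0.076     ]
(250, 135) [0.68846613 0.04558166 0.066     ]
```

View pics/c1.png

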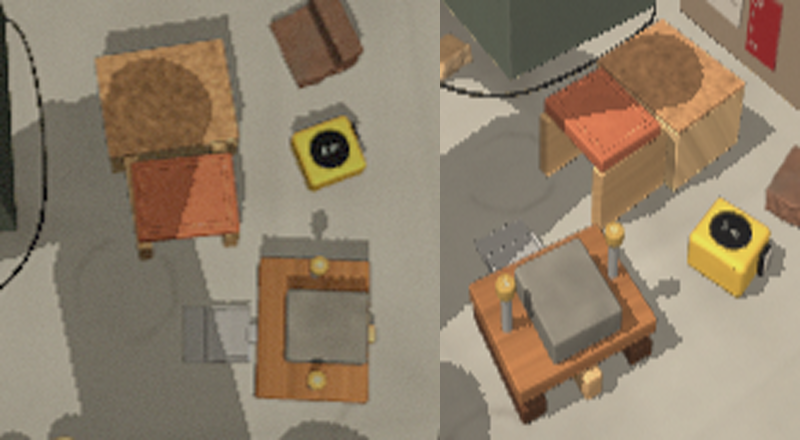

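The enlarged crops show the blade tip edge at about top px (256.5,220.7), pointing +y, and the board front edge at about px (283.5,219). The handle end shows at the back, and the tile is on its rails with a narrow gap to the bed. I'll move over the blade and take a close look.

```bash
python3 -m jog '[[[0,0,0,-27.5,-29,0,-1],[0,0,0,-27.5,-29,0,-1],[0,0,0,-27.5,-29,0,-1],[0,0,0,-27.5,-29,0,-1],[0,0,0,-27.5,-29,0,-1],[0,0,0,-27.5,-29,0,-1],[0,0,0,-27.5,-29,0,-1],[0,0,0,-27.5,-29,0,-1]]]'; python3 -m jog '[[[0,0,0,-27.5,-29,0,-1],[0,0,0,-27.5,-29,0,-1],[0,0,0,-27.5,-29,0,-1],[0,0,0,-27.5,-29,0,-1],[0,0,0,-27.5,-29,0,-1],[0,0,0,-27.5,-29,0,-1],[0,0,0,-27.5,-29,0,-1],[0,0,0,-27.5,-29,0,-1]]]';  python3 -m jog '[[[0,0,0.12,0,0,0,-0.5],[0,0,0.12,0,0,0,-0.5],[0,0,0.12,0,0,0,-0.5],[0,0,0.12,0,0,0,-0.5],[0,0,0.12,0,0,0,-0.5],[0,0,0.12,0,0,0,-0.5],[0,0,0.12,0,0,0,-0.5],[0,0,0.12,0,0,0,-0.5],[0,0,0.12,0,0,0,-0.5],[0,0,0.12,0,0,0,-0.5]]]'; python3 -m jog '[[[0,0,0.125,0,0,0,-0.5],[0,0,0,0,0,0,-0.5],[0,0,0,0,0,0,-0.5]]]'; python3 - <<'E'
from h import *
cv=cal('wrist'); im=manip.capture('wrist'); cv2.imwrite('pics/w1.png',im); np.save('w1V.npy',cv[1])
s=manip.observe(); print(s['position'],s['eef_rot'],s['width'],s['t'])
E
```

```text
t: 0.82
position: [0.3035, 0.3013, 0.2312]
eef_rot: [[-0.97, 0.244, 0.0], [0.244, 0.97, -0.0], [-0.0, -0.0, -1.0]]
contact_force: [1.4, -0.0, 1.3]
width: 0.0855
finger_force: 0.0
t: 1.48
position: [0.4603, 0.0223, 0.2313]
eef_rot: [[-0.97, 0.245, -0.0], [0.245, 0.97, 0.0], [0.0, 0.0, -1.0]]
contact_force: [1.4, 0.8, -1.1]
width: 0.0851
finger_force: 0.0
t: 2.32
position: [0.4596, 0.0244, 0.2311]
eef_rot: [[-0.118, 0.993, -0.001], [0.993, 0.118, -0.0], [0.0, -0.001, -1.0]]
contact_force: [-0.2, 0.5, -0.0]
width: 0.0641
finger_force: 0.0
t: 2.57
position: [0.4597, 0.0244, 0.2312]
eef_rot: [[-0.003, 1.0, -0.0], [1.0, 0.003, -0.0], [-0.0, -0.0, -1.0]]
contact_force: [-0.3, 0.5, 0.4]
width: 0.064
finger_force: 0.0
[0.45971644 0.02435904 0.23119465] [[-2.88366205e-03  9.99995781e-01 -3.50079960e-04]
 [ 9.99995839e-01  2.88363319e-03 -8.29426774e-05]
 [-8.19328253e-05 -3.50317682e-04 -9.99999935e-01]] 0.06383853181862859 2.6167
```

View pics/w1.png

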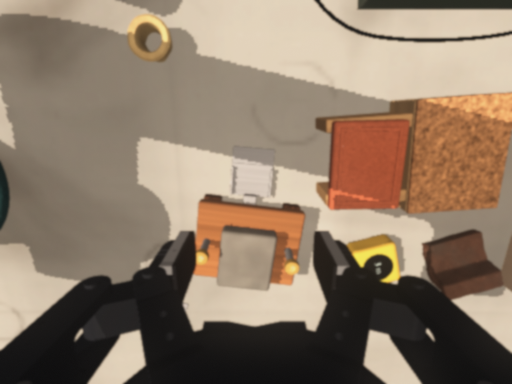

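Wrist view: the blade tip edge runs from (233,147) to (275,148), with the board below it. The tile corners are about (333,120), (408,121), (402,210) and (329,208), and the bed front edge runs (415,98) to (408,212).

```bash
python3 - <<'E'
from h import *
cv=(manip.get_calibration('wrist'),np.load('w1V.npy'))
P={'tipL':(233,147,.003),'tipR':(275,148,.003),'rimL':(232,195,.01),'rimR':(273,197,.01),'bfL':(199,197,.038),'bfR':(304,207,.038),
't1':(333,120,.076),'t2':(408,121,.076),'t3':(402,210,.076),'t4':(329,208,.076),'b1':(415,98,.066),'b2':(408,212,.066),'b3':(512,93,.066),'b4':(500,211,.066),'railL':(317,120,.06),'railR':(318,183,.06),'railR2':(331,206,.06)}
for k,(u,v,z) in P.items(): print(k,onz('wrist',u,v,z,cv).round(4))
im=cv2.imread('pics/w1.png')
h=cv2.cvtColor(im,cv2.COLOR_BGR2HSV); m=((h[...,0]<9)&(h[...,1]>140)&(h[...,2]>90)).astype(np.uint8); m[:, :310]=0; m[:,420:]=0
c=max(cv2.findContours(m,0,2)[0],key=cv2.contourArea); r=cv2.minAreaRect(c); print(r); bp=cv2.boxPoints(r)
for b in bp: print(b,onz('wrist',*b,.076,cv).round(4))
cv2.imwrite('pics/c2.png',np.vstack([cv2.resize(im[135:215,190:320],(780,480),interpolation=cv2.INTER_CUBIC)]))
E
```

```text
tipL [0.4319 0.0442 0.003 ]
tipR [0.488 0.043 0.003]
rimL [ 0.4299 -0.0209  0.01  ]
rimR [ 0.4864 -0.0236  0.01  ]
bfL [ 0.39   -0.0147  0.038 ]
bfR [ 0.5246 -0.0279  0.038 ]
t1 [0.5423 0.0829 0.076 ]
t2 [0.6208 0.0821 0.076 ]
t3 [ 0.63   -0.0172  0.076 ]
t4 [ 0.546 -0.015  0.076]
b1 [0.6298 0.1053 0.066 ]
b2 [ 0.6433 -0.0235  0.066 ]
b3 [0.7311 0.1107 0.066 ]
b4 [ 0.7524 -0.0219  0.066 ]
railL [0.5291 0.0821 0.06  ]
railR [0.5352 0.0103 0.06  ]
railR2 [ 0.5528 -0.0184  0.06  ]
((368.5, 164.0), (88.0, 79.0), 90.0)
[329. 120.] [0.5381 0.0829 0.076 ]
[408. 120.] [0.6207 0.0832 0.076 ]
[408. 208.] [ 0.6365 -0.0147  0.076 ]
[329. 208.] [ 0.546 -0.015  0.076]
```

View pics/c2.png

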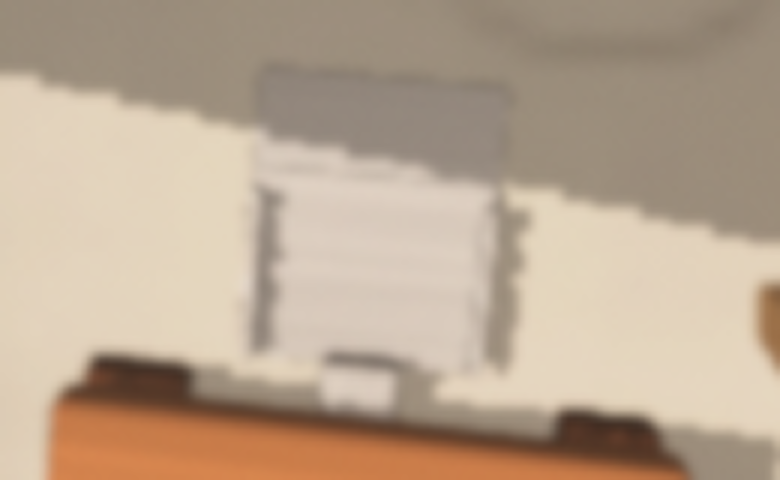

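```bash
python3 -m jog '[[[0,0,0.07,-19.5,-0.3,0,-0.65],[0,0,0,0,0,40,-0.65],[0,0,0,0,0,40,-0.65],[0,0,0,0,0,40,-0.65],[0,0,0,0,0,40,-0.65],[0,0,0,0,0,30,-0.65],[0,0,0,0,0,0,-0.65],[0,0,0,0,0,20,-0.65],[0,0,0,0,0,10,-0.65],[0,0,0,0,0,0,-0.65]]]'; python3 - <<'E'
from h import *
im=manip.capture('wrist'); cv2.imwrite('pics/w2.png',im); cv2.imwrite('pics/c3.png',cv2.resize(im[150:384],(800,366)))
s=manip.observe(); print(s['position'],s['contact_force'],s['width'],s['t'])
E
```

```text
t: 3.45
position: [0.4593, 0.0049, 0.0111]
eef_rot: [[0.069, 0.998, -0.002], [0.998, -0.069, 0.0], [0.0, -0.002, -1.0]]
contact_force: [0.1, 0.1, 0.8]
width: 0.0707
finger_force: 0.0
[0.45979031 0.0048027  0.01191959] [-0.29326551  0.34072038  0.06175343] 0.07067249697116085 3.5
```

View pics/c3.png

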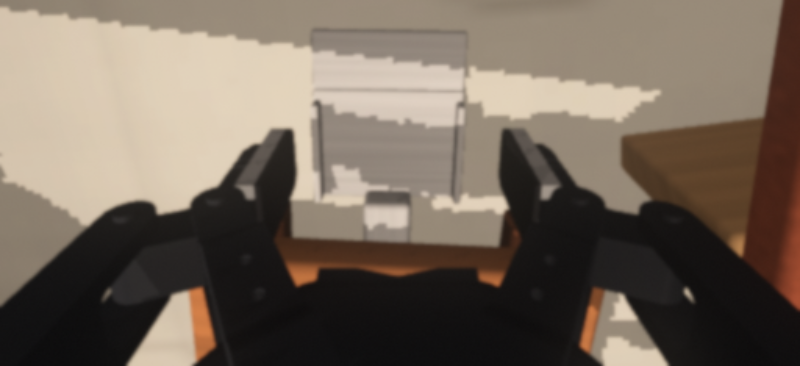

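The fingers straddle the rims squarely: rims at about x 318 and 462, fingers at 285 and 510. I'll go down the rest of the way and close.

```bash
python3 -m jog '[[[0,0,0,0,0,9.5,-0.65],[0,0,0,0,0,0,-0.65]]]'; python3 -m jog '[[[0,0,0,0,0,0,-0.2],[0,0,0,0,0,0,0],[0,0,0,0,0,0,0],[0,0,0,0,0,0,0]]]'
```

```text
t: 3.67
position: [0.4603, 0.0047, 0.0022]
eef_rot: [[0.07, 0.998, 0.001], [0.998, -0.07, -0.0], [-0.0, 0.001, -1.0]]
contact_force: [-0.7, -0.5, -0.3]
width: 0.0706
finger_force: 0.0
t: 4.0
position: [0.4577, 0.0051, 0.0027]
eef_rot: [[0.071, 0.997, -0.003], [0.997, -0.071, 0.0], [0.0, -0.003, -1.0]]
contact_force: [-5.7, 0.5, 10.0]
width: 0.0533
finger_force: 60.7
```

```bash
python3 -m jog '[[[0,0,0,3,0,-0.5,0.2],[0,0,0,5,0,0,0.2],[0,0,0,5,0,0,0.2],[0,0,0,5,0,0,0.2],[0,0,0,0,0,0,0.2]]]'; python3 - <<'E'
from h import *
im=manip.capture('wrist'); cv2.imwrite('pics/w3.png',im); s=manip.observe(); print(s['width'],s['finger_force'],s['contact_force'])
# change of image region of the blade relative to the hand
a=cv2.imread('pics/w2.png'); print(proj('wrist',np.array([s['position']+[0,.04,0]])))
E
```

```text
t: 4.42
position: [0.4608, 0.0221, 0.0029]
eef_rot: [[0.069, 0.998, 0.0], [0.998, -0.069, -0.002], [-0.002, 0.0, -1.0]]
contact_force: [-0.9, -5.4, 0.0]
width: 0.053
finger_force: 64.1
0.05329939207751383 64.09233570098877 [-0.7966743  -5.69633519 -0.99108896]
[[248.4615615  169.74581664]]
```

```bash
python3 -m jog '[[[0,0,0,7,0,0,0.2],[0,0,0,8,0,0,0.2],[0,0,0,8,0,0,0.2],[0,0,0,8,0,0,0.2],[0,0,0,8,0,0,0.2],[0,0,0,8,0,0,0.2],[0,0,0,0,0,0,0.2]]]'; python3 -m jog '[[[0,0,0,7,0,0,0.2],[0,0,0,8,0,0,0.2],[0,0,0,8,0,0,0.2],[0,0,0,8,0,0,0.2],[0,0,0,8,0,0,0.2],[0,0,0,8,0,0,0.2],[0,0,0,0,0,0,0.2]]]'; python3 -m jog '[[[0,0,0,7,0,0,0.2],[0,0,0,8,0,0,0.2],[0,0,0,8,0,0,0.2],[0,0,0,8,0,0,0.2],[0,0,0,5,0,0,0.2],[0,0,0,0,0,0,0.2],[0,0,0,0,0,0,0.2]]]'; python3 - <<'E'
from h import *
im=manip.capture('wrist'); cv2.imwrite('pics/w4.png',im); t=manip.capture('top'); cv2.imwrite('pics/t4.png',t)
sd=manip.capture('side')
cv2.imwrite('pics/c4.png',np.hstack([cv2.resize(t[110:260,190:350],(400,375),interpolation=2),cv2.resize(sd[150:290,220:370],(400,375),interpolation=2)]))
E
```

```text
t: 5.05
position: [0.4642, 0.0695, 0.0029]
eef_rot: [[0.069, 0.998, 0.0], [0.998, -0.069, -0.001], [-0.001, 0.0, -1.0]]
contact_force: [-0.1, -3.1, 1.1]
width: 0.0533
finger_force: 64.1
t: 5.63
position: [0.4671, 0.1161, 0.0029]
eef_rot: [[0.069, 0.998, -0.001], [0.998, -0.069, -0.002], [-0.002, -0.0, -1.0]]
contact_force: [-0.3, -5.2, 1.7]
width: 0.0534
finger_force: 64.3
t: 6.22
position: [0.4707, 0.1538, 0.0029]
eef_rot: [[0.07, 0.998, 0.001], [0.998, -0.07, 0.001], [0.001, 0.001, -1.0]]
contact_force: [-1.2, 1.8, 5.8]
width: 0.0534
finger_force: 64.9
```

View pics/c4.png

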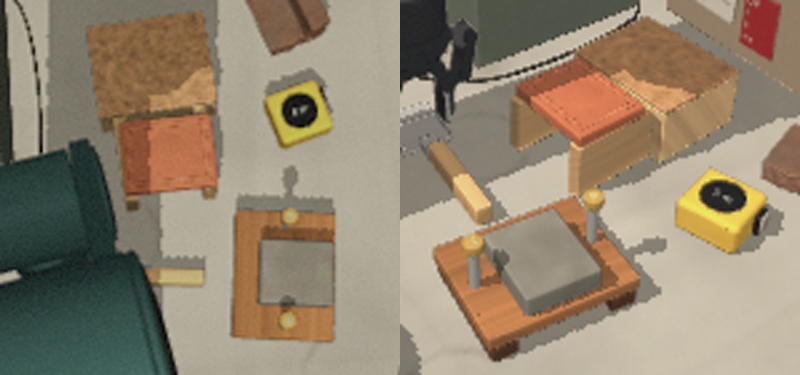

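The crops show the handle fully clear of the board, the board down on its sleepers and the tile undisturbed. I'll release, rise and measure the handle by its wood colour.

```bash
python3 -m jog '[[[0,0,0,0,0,0.5,-0.2],[0,0,0,0,0,0,-0.65],[0,0,0,0,0,0,-0.65],[0,0,0,0,0,-20,-0.65],[0,0,0,0,0,-40,-0.65],[0,0,0,0,0,-40,-0.65],[0,0,0,-40,0,-30,-0.65],[0,0,0,-40,0,-20,-0.3],[0,0,0,0,0,0,-0.3],[0,0,0,0,0,0,-0.3]]]'; python3 - <<'E'
from h import *
cv=cal('wrist'); im=manip.capture('wrist'); cv2.imwrite('pics/w5.png',im); np.save('w5V.npy',cv[1])
h=cv2.cvtColor(im,cv2.COLOR_BGR2HSV)
m=((h[...,0]>9)&(h[...,0]<26)&(h[...,1]>85)).astype(np.uint8)
m=cv2.morphologyEx(m,cv2.MORPH_OPEN,np.ones((3,3)))
for c in cv2.findContours(m,0,2)[0]:
    if cv2.contourArea(c)>150:
        r=cv2.minAreaRect(c); print(np.round(np.array(r[0]),1),np.round(r[1],1),round(r[2],1), onz('wrist',*r[0],.022,cv).round(4),[onz('wrist',*b,.022,cv)[:2].round(4).tolist() for b in cv2.boxPoints(r)])
s=manip.observe(); print(s['position'],s['eef_rot'],s['width'])
E
```

```text
t: 7.2
position: [0.466, 0.081, 0.1466]
eef_rot: [[0.074, 0.997, 0.003], [0.997, -0.074, 0.0], [0.0, 0.003, -1.0]]
contact_force: [0.4, 0.4, -0.2]
width: 0.0557
finger_force: 0.0
[487. 319.] [62. 48.] 90.0 [ 0.7272 -0.1061  0.022 ] [[0.693, -0.0608], [0.7474, -0.065], [0.7642, -0.155], [0.7055, -0.1504]]
[254. 297.] [127.2  58.3] 3.1 [ 0.4566 -0.0546  0.022 ] [[0.3779, -0.0841], [0.3922, -0.0075], [0.5308, -0.0268], [0.5265, -0.1057]]
[251.5 203. ] [96. 17.] 90.0 [0.4624 0.0586 0.022 ] [[0.4579, 0.1084], [0.4744, 0.1072], [0.4674, 0.0032], [0.4491, 0.0046]]
[425.  216.6] [150.5 193. ] 82.6 [0.6412 0.0301 0.022 ] [[0.5321, 0.1034], [0.7138, 0.1138], [0.7668, -0.0544], [0.5534, -0.0712]]
[108.1  98.8] [60.8 52.3] 26.6 [0.3391 0.1692 0.022 ] [[0.3014, 0.1633], [0.3324, 0.2009], [0.3761, 0.175], [0.3463, 0.1351]]
[61.3 23.9] [19.  32.4] 7.9 [0.3129 0.2321 0.022 ] [[0.2998, 0.2217], [0.3103, 0.2452], [0.3256, 0.2422], [0.3155, 0.2185]]
[18.5 18. ] [36. 37.] 90.0 [0.278  0.2391 0.022 ] [[0.2668, 0.2532], [0.2975, 0.251], [0.2896, 0.2245], [0.2578, 0.2268]]
[0.4651771  0.08191527 0.14562489] [[ 7.29503455e-02  9.97335279e-01  7.67590833e-04]
 [ 9.97335435e-01 -7.29507198e-02  4.71440592e-04]
 [ 5.26180638e-04  7.31153784e-04 -9.99999594e-01]] 0.05520658963933717
```

View pics/w5.png

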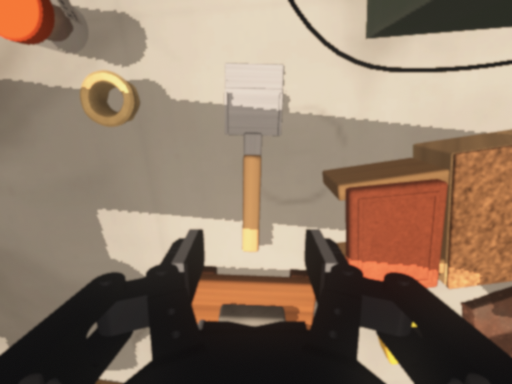

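Wrist view: the spatula lies flat, handle from (253,155) to (251,251), aligned with the tool, and the blade is clear. Now I'll grasp the handle.

```bash
python3 -m jog '[[[0,0,0,-15.4,-1.1,20,-0.3],[0,0,0,0,0,40,-0.3],[0,0,0,0,0,40,-0.3],[0,0,0,0,0,30,-0.3],[0,0,0,0,0,11,-0.3],[0,0,0,0,0,0,-0.3],[0,0,0,0,0,0,0.3],[0,0,0,0,0,0,1],[0,0,0,0,0,0,1]]]'; python3 -m jog '[[[0,0,0,0,0,0,1],[0,0,0,0,0,0,1],[0,0,0,0,0,0,1]]]'; python3 - <<'E'
from h import *
# tile & bed: two-view check with w5 (sub-edge points)
cv=(manip.get_calibration('wrist'),np.load('w5V.npy'))
for k,(u,v,z) in {'t_nl':(347,186,.076),'t_fl':(446,180,.076),'b1':(450,156,.066),'b2':(445,288,.066),'t_fr':(441,285,.076),'rail_nl':(324,170,.06),'rail_nr':(343,191,.06)}.items(): print(k,onz('wrist',u,v,z,cv).round(4))
E
```

```text
t: 8.0
position: [0.4637, 0.0672, 0.0053]
eef_rot: [[0.07, 0.998, 0.002], [0.998, -0.07, -0.0], [0.0, 0.002, -1.0]]
contact_force: [-0.6, -0.4, -0.1]
width: 0.0198
finger_force: 0.0
t: 8.25
position: [0.4639, 0.067, 0.0055]
eef_rot: [[0.071, 0.997, 0.002], [0.997, -0.071, 0.0], [0.0, 0.002, -1.0]]
contact_force: [-0.3, 2.0, 7.6]
width: 0.0164
finger_force: 60.0
t_nl [0.5417 0.0862 0.076 ]
t_fl [0.6205 0.0853 0.076 ]
b1 [0.6283 0.1023 0.066 ]
b2 [ 0.6396 -0.0245  0.066 ]
t_fr [ 0.6281 -0.0131  0.076 ]
rail_nl [0.5272 0.0968 0.06  ]
rail_nr [0.5436 0.0769 0.06  ]
```

```bash
python3 - <<'E'
from h import *
im=cv2.imread('pics/top0.png'); h=cv2.cvtColor(im,cv2.COLOR_BGR2HSV)
for k,lo,hi,z in (('tile',0,9,.076),('bed',9,22,.066)):
    m=((h[...,0]>=lo)&(h[...,0]<hi)&(h[...,1]>110)).astype(np.uint8)
    mm=np.zeros_like(m); mm[105:195,215:285]=m[105:195,215:285]
    c=max(cv2.findContours(mm,0,2)[0],key=cv2.contourArea); r=cv2.minAreaRect(c); print(k,r)
    for b in cv2.boxPoints(r): print(b,onz('top',*b,z).round(4))
for p,z in (((113,158),.066),((238,150),.066),((225,42),.066),((97,57),.066),((130,157),.076),((237,152),.076),((239,240),.076),((138,244),.076)):
    print(p,onz('top',190+p[0]/2.75,100+p[1]/2.75,z).round(4))
E
```

```text
tile ((241.5, 186.5), (1.0, 1.0), 90.0)
[241. 186.] [0.5459 0.0803 0.076 ]
[242. 186.] [0.5457 0.0777 0.076 ]
[242. 187.] [0.543  0.0779 0.076 ]
[241. 187.] [0.5432 0.0805 0.076 ]
bed ((253.08670043945312, 154.06358337402344), (74.81214904785156, 47.137725830078125), 81.25383758544922)
[224.10403 120.6763 ] [0.7353 0.1136 0.066 ]
[270.69363 113.50867] [ 0.7459 -0.0162  0.066 ]
[282.06937 187.45087] [ 0.5354 -0.0287  0.066 ]
[235.47977 194.6185 ] [0.5258 0.0968 0.066 ]
(113, 158) [0.6291 0.1015 0.066 ]
(238, 150) [ 0.6274 -0.0219  0.066 ]
(225, 42) [ 0.7405 -0.0188  0.066 ]
(97, 57) [0.7349 0.1103 0.066 ]
(130, 157) [0.6259 0.0845 0.076 ]
(237, 152) [ 0.6227 -0.0201  0.076 ]
(239, 240) [ 0.5349 -0.0143  0.076 ]
(138, 244) [0.5387 0.083  0.076 ]
```

```bash
python3 -m jog '[[[0,0,0,0,0,-10,1],[0,0,0,0,0,-20,1],[0,0,0,0,0,-30,1],[0,0,0,0,0,-30,1],[0,0,0,0,0,-30,1],[0,0,0,0,0,-20,1],[0,0,0.1,0,0,0,1],[0,0,0.1,0,0,0,1],[0,0,0.1,0,0,0,1],[0,0,0.1,0,0,0,1]]]'; python3 -m jog '[[[0,0,0.1,0,0,0,1],[0,0,0.1,0,0,0,1],[0,0,0.1,0,0,0,1],[0,0,0.1,0,0,0,1],[0,0,0.1,0,0,0,1],[0,0,0.1,0,0,0,1],[0,0,0.1,0,0,0,1],[0,0,0.1,0,0,0,1],[0,0,0.1,0,0,0,1],[0,0,0.1,0,0,0,1]]]'; python3 -m jog '[[[0,0,0.02,-20,0,0,1],[0,0,0,-20,10,0,1],[0,0,0,-20,20,0,1],[0,0,0,-10,10,0,1],[0,0,0,0,0,0,1]]]'; python3 - <<'E'
from h import *
s=manip.observe();R=s['eef_rot'];p=s['position']
t=np.array([.3967,.0212,.0585]); print(p,s['width'],s['finger_force'],R, 'to go tool mm',R.T@(t-p)*1000,'yaw',np.degrees(np.arctan2(R[1,0],R[0,0])))
E
```

```text
t: 9.08
position: [0.4626, 0.0667, 0.145]
eef_rot: [[0.458, 0.889, 0.001], [0.889, -0.458, -0.0], [0.0, 0.001, -1.0]]
contact_force: [0.0, 0.2, -1.4]
width: 0.0163
finger_force: 58.7
t: 9.92
position: [0.4624, 0.0667, 0.1446]
eef_rot: [[0.996, 0.095, -0.0], [0.095, -0.996, -0.0], [-0.0, 0.0, -1.0]]
contact_force: [-0.2, -0.2, -1.5]
width: 0.0162
finger_force: 58.7
t: 10.33
position: [0.393, 0.0198, 0.1443]
eef_rot: [[0.997, 0.078, -0.003], [0.078, -0.997, -0.001], [-0.003, 0.0, -1.0]]
contact_force: [-0.6, 0.7, -1.3]
width: 0.0168
finger_force: 58.9
[0.39300174 0.01981359 0.14426605] 0.01675229041894734 58.927969336509705 [[ 9.96911662e-01  7.84773562e-02 -2.90571999e-03]
 [ 7.84760320e-02 -9.96915839e-01 -5.67146746e-04]
 [-2.94126646e-03  3.37365830e-04 -9.99995618e-01]] to go tool mm [ 4.04789626 -1.12083816 85.75414138] yaw 4.500992884753756
```

```bash
python3 -m jog '[[[0,0,0,0,-1,30,1],[0,0,0,0,0,30,1],[0,0,0,0,0,20,1],[0,0,0,0,0,6,1],[0,0,0,0,0,0,1],[0,0,0,0,0,0,1]]]'; python3 - <<'E'
from h import *
cv=cal('wrist'); im=manip.capture('wrist'); sd=manip.capture('side'); s=manip.observe(); R=s['eef_rot'];p=s['position']
cv2.imwrite('pics/w6.png',im); cv2.imwrite('pics/s6.png',sd); np.save('w6V.npy',cv[1])
Q=np.array([[129,-28,3],[129,28,3],[104,28,-4.6],[104,-28,-4.6]])/1000.; Q[:2,2]=.0025; 
P=p+Q@R.T
o=np.array([.636,.040,0]);a=np.radians(4.5);X=np.array([np.cos(a),np.sin(a),0]);Y=np.array([-np.sin(a),np.cos(a),0]);Z=np.array([0,0,1.])
K=np.array([o+X*x+Y*y+Z*z for x,y,z in [(0,-.065,.066),(0,.065,.066),(-.095,.036,.06),(-.095,-.036,.06)]])
for n,i,c in(('wrist',im,cv),('side',sd,None)):
    for pt in proj(n,P,c): cv2.circle(i,tuple(int(round(v)) for v in pt),1,(0,0,255),-1)
    for pt in proj(n,K,c): cv2.circle(i,tuple(int(round(v)) for v in pt),1,(255,0,0),-1)
    print(n,proj(n,P,c).round(1).tolist())
print(p,R)
cv2.imwrite('pics/c6.png',np.hstack([cv2.resize(im[0:230,130:390],(430,380),interpolation=2),cv2.resize(sd[150:270,200:310],(348,380),interpolation=2)]))
E
```

```text
t: 10.83
position: [0.3968, 0.0221, 0.0588]
eef_rot: [[0.997, 0.08, 0.0], [0.08, -0.997, -0.0], [0.0, 0.0, -1.0]]
contact_force: [0.1, -0.1, -2.1]
width: 0.0165
finger_force: 58.9
wrist [[189.5, -27.9], [316.1, -27.9], [315.9, 31.4], [189.7, 31.4]]
side [[261.8, 193.2], [276.2, 204.3], [268.3, 206.4], [253.9, 194.9]]
[0.39754504 0.02192023 0.05948365] [[ 9.96801207e-01  7.98870862e-02  2.32533069e-03]
 [ 7.98880709e-02 -9.96803785e-01 -3.33564303e-04]
 [ 2.29125095e-03  5.18263483e-04 -9.99997241e-01]]
```

View pics/c6.png

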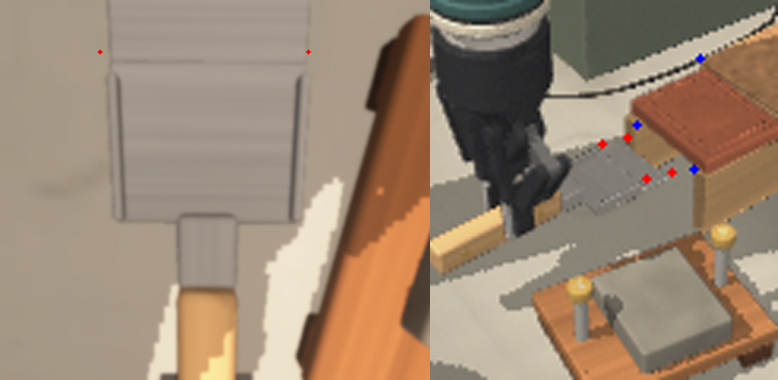

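The wrist picture shows the rim corners at px (198,44), (314,44), (201,132) and (310,132). The rim spacing puts the blade about 4.5° nose-down in the grip. I'll pitch up to level it and check that the sag isn't creeping.

```bash
cat >> h.py <<'E'
def sag(im):
    """slope (deg) and front-rim point in tool coords, by tracking the blade's patches from w6"""
    a=cv2.imread('pics/w6.png'); c=manip.get_calibration('wrist'); T=np.array(c['T_tool_cam']); q={}
    for k,(u,v) in dict(fl=(198,44),fr=(314,44),rl=(201,132),rr=(310,132)).items():
        t=a[v-12:v+13,(u-4 if u<250 else u-18):(u+19 if u<250 else u+5)]
        x0=(u-4 if u<250 else u-18); y0=v-12
        Y0=max(0,y0-30);X0=x0-20
        r=cv2.matchTemplate(im[Y0:y0+60,X0:x0+60],t,cv2.TM_CCOEFF_NORMED); _,s,_,l=cv2.minMaxLoc(r)
        q[k]=(u+l[0]+X0-x0,v+l[1]+Y0-y0,round(s,2))
    out=[]
    for l,r in(('fl','fr'),('rl','rr')):
        d=c['fx']*.056/(q[r][0]-q[l][0]); vv=(q[l][1]+q[r][1])/2
        out.append((T@[0,(c['cy']-vv)*d/c['fy'],-d,1])[[0,2]]*1000)
    print(q,'front',out[0].round(1),'rear',out[1].round(1)); return out
E
python3 -m jog '[[[0,0.04,0,0,0,0,1],[0,0.045,0,0,0,0,1],[0,0,0,0,0,0,1],[0,0,0,0,0,0,1],[0,0,0,0,0,0,1],[0,0,0,0,0,0,1]]]'; python3 - <<'E'
from h import *
sag(cv2.imread('pics/w6.png')); im=manip.capture('wrist'); cv2.imwrite('pics/w7.png',im); sag(im)
h=cv2.cvtColor(im,cv2.COLOR_BGR2HSV)
s=manip.observe(); print(s['position'],s['contact_force'],s['wrist_torque'],s['joints'])
E
```

```text
t: 11.43
position: [0.3975, 0.0218, 0.059]
eef_rot: [[0.993, 0.08, 0.086], [0.079, -0.997, 0.006], [0.086, 0.001, -0.996]]
contact_force: [1.0, -0.2, -2.2]
width: 0.0166
finger_force: 58.9
{'fl': (198, 44, 1.0), 'fr': (314, 44, 1.0), 'rl': (201, 132, 1.0), 'rr': (310, 132, 1.0)} front [101.8   4.9] rear [60.3  1.6]
{'fl': (198, 44, 1.0), 'fr': (314, 44, 1.0), 'rl': (201, 132, 1.0), 'rr': (311, 133, 0.91)} front [101.8   4.9] rear [60.2  0.2]
[0.39738796 0.02178044 0.05884488] [ 0.50989498  0.26103709 -1.88419572] [0.00196632 0.07410212 0.0013935 ] [-0.13638575  0.32216055  2.18658029  0.03449391  0.54909635  1.32587856]
```

```bash
python3 -m jog '[[[0,0,0,10,0,-0.1,1],[0,0,0,10,0,0.8,1],[0,0,0,10,0,0.8,1],[0,0,0,8,0,0.7,1],[0,0,0,0,0,0,1]]]';  python3 -m jog '[[[0,0,0,4,0,0.35,1],[0,0,0,3,0,0.25,1],[0,0,0,0,0,0,1]]]'; python3 -m jog '[[[0,0,0,4,0,0.35,1],[0,0,0,3,0,0.25,1],[0,0,0,0,0,0,1]]]';python3 - <<'E'
from h import *
sd=manip.capture('side'); cv2.imwrite('pics/s7.png',sd); sag(manip.capture('wrist'))
a=cv2.imread('pics/s6.png')
d=cv2.absdiff(a,sd).max(2); m=d[160:215,255:320]>25; print(m.sum())
E
```

```text
t: 11.9
position: [0.4314, 0.0253, 0.0582]
eef_rot: [[0.994, 0.08, 0.076], [0.08, -0.997, 0.007], [0.076, -0.001, -0.997]]
contact_force: [-4.5, -1.2, -2.6]
width: 0.0163
finger_force: 58.8
t: 12.15
position: [0.4313, 0.0262, 0.0568]
eef_rot: [[0.995, 0.081, 0.065], [0.08, -0.997, 0.008], [0.065, -0.002, -0.998]]
contact_force: [-19.4, -6.3, 4.0]
width: 0.0168
finger_force: 59.8
t: 12.4
position: [0.4318, 0.0269, 0.0553]
eef_rot: [[0.995, 0.081, 0.053], [0.081, -0.997, 0.008], [0.054, -0.004, -0.999]]
contact_force: [-29.1, -9.4, 3.4]
width: 0.0162
finger_force: 60.4
{'fl': (199, 43, 0.62), 'fr': (317, 55, 0.65), 'rl': (202, 133, 0.94), 'rr': (312, 134, 0.95)} front [99.   1.7] rear [59.7  0. ]
479
```

Blocked (−29 N) with almost no advance. I'll back off and look.

```bash
python3 -m jog '[[[0,0,0,-8,0,-0.7,1],[0,0,0,-8,0,-0.7,1],[0,0,0,0,0,0,1]]]'; python3 - <<'E'
from h import *
cv=cal('wrist'); im=manip.capture('wrist'); sd=manip.capture('side'); t=manip.capture('top')
for n,i in (('w8',im),('s8',sd),('t8',t)): cv2.imwrite(f'pics/{n}.png',i)
np.save('w8V.npy',cv[1]); s7=cv2.imread('pics/s7.png'); s=manip.observe(); print(s['position'],s['eef_rot'],s['contact_force'])
A=lambda i:cv2.resize(i[155:225,230:330],(400,280),interpolation=2)
B=cv2.resize(im[0:220,100:400],(400,293),interpolation=2)
C=cv2.resize(t[100:200,205:305],(400,300),interpolation=2)
cv2.imwrite('pics/c8.png',np.vstack([np.hstack([A(s7),A(sd)]),np.hstack([B,C[:293]])]))
E
```

```text
t: 12.75
position: [0.4312, 0.0249, 0.0592]
eef_rot: [[0.993, 0.08, 0.083], [0.079, -0.997, 0.007], [0.083, -0.0, -0.997]]
contact_force: [-0.6, 0.3, -2.1]
width: 0.0165
finger_force: 59.0
[0.43189838 0.02485137 0.05935398] [[ 9.93339589e-01  7.99507482e-02  8.29719151e-02]
 [ 7.96663142e-02 -9.96798812e-01  6.73850899e-03]
 [ 8.32450552e-02 -8.35610963e-05 -9.96529103e-01]] [-5.00701435 -1.41529688 -2.18336583]
```

View pics/c8.png

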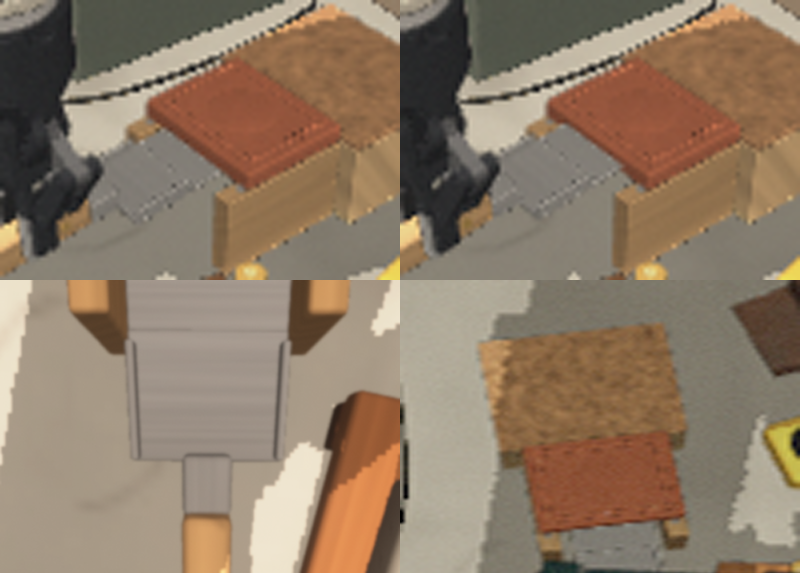

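The picture shows the tile already pushed up against the step: the gap is closed and the rail ends show in front. The blade is level between the rails, and its tip position matches abutting the tile's edge rather than lying under it. I'll retreat, go 7 mm lower and re-enter.

```bash
python3 -m jog '[[[0,0,0,-8,0,-0.7,1],[0,0,0,0.6,0,7,1],[0,0,0,0,0,0,1]]]'; python3 -m jog '[[[0,0,0,8,0,0.7,1],[0,0,0,5,0,0.4,1],[0,0,0,0,0,0,1]]]';python3 -m jog '[[[0,0,0,4,0,0.3,1],[0,0,0,0,0,0,1]]]'
```

```text
t: 13.15
position: [0.4263, 0.0242, 0.0522]
eef_rot: [[0.993, 0.08, 0.086], [0.079, -0.997, 0.007], [0.086, 0.0, -0.996]]
contact_force: [0.1, -0.8, -1.4]
width: 0.0164
finger_force: 59.0
t: 13.4
position: [0.4341, 0.0257, 0.0513]
eef_rot: [[0.994, 0.08, 0.075], [0.08, -0.997, 0.007], [0.076, -0.001, -0.997]]
contact_force: [-0.5, -0.1, -2.3]
width: 0.0167
finger_force: 59.0
t: 13.57
position: [0.4446, 0.0255, 0.0528]
eef_rot: [[0.993, 0.08, 0.087], [0.079, -0.997, 0.006], [0.087, 0.0, -0.996]]
contact_force: [-0.9, 0.5, -2.5]
width: 0.0168
finger_force: 58.9
```

It is under. I'll insert 7 mm more, then start lifting.

```bash
python3 -m jog '[[[0,0,0,4,0,0.3,1],[0,0,0,3,0,0.3,1],[0,0,0,0,0,0,1]]]';python3 -m jog '[[[0,0,0,-0.3,0,-4,1],[0,0,0,0,0,0,1]]]'; python3 -m jog '[[[0,0,0,-0.3,0,-4,1],[0,0,0,0,0,0,1]]]'; python3 -m jog '[[[0,0,0,-0.3,0,-4,1],[0,0,0,0,0,0,1],[0,0,0,0,0,0,1]]]'; python3 - <<'E'
from h import *
sd=manip.capture('side'); cv2.imwrite('pics/s9.png',sd); sag(manip.capture('wrist'))
a=cv2.imread('pics/s8.png'); d=cv2.absdiff(a,sd).max(2)
m=(d>30).astype(np.uint8); ys,xs=np.nonzero(m[160:215,262:330]); print(len(xs))
# red tile extents
def red(i):
    h=cv2.cvtColor(i,cv2.COLOR_BGR2HSV); m=((h[...,0]<8)&(h[...,1]>120)).astype(np.uint8)[150:215,255:330]
    c=max(cv2.findContours(m,0,2)[0],key=cv2.contourArea)[:,0]+[255,150]
    return [c[c[:,0].argmin()],c[c[:,1].argmax()],c[c[:,0].argmax()],c[c[:,1].argmin()]]
print(red(a),red(sd))
E
```

```text
t: 13.82
position: [0.4512, 0.0261, 0.0529]
eef_rot: [[0.993, 0.08, 0.087], [0.079, -0.997, 0.006], [0.087, 0.0, -0.996]]
contact_force: [1.0, -1.2, -2.9]
width: 0.0168
finger_force: 58.9
t: 13.98
position: [0.4493, 0.0261, 0.0572]
eef_rot: [[0.993, 0.08, 0.086], [0.079, -0.997, 0.007], [0.086, 0.0, -0.996]]
contact_force: [0.3, -0.4, -3.2]
width: 0.0168
finger_force: 58.9
t: 14.15
position: [0.4481, 0.026, 0.0612]
eef_rot: [[0.993, 0.08, 0.085], [0.08, -0.997, 0.007], [0.085, 0.0, -0.996]]
contact_force: [-0.3, -0.7, -1.1]
width: 0.0167
finger_force: 58.9
t: 14.4
position: [0.4473, 0.026, 0.0648]
eef_rot: [[0.993, 0.08, 0.085], [0.079, -0.997, 0.007], [0.085, 0.0, -0.996]]
contact_force: [0.1, -0.2, -2.8]
width: 0.0167
finger_force: 58.9
{'fl': (198, 46, 0.62), 'fr': (313, 56, 0.59), 'rl': (201, 133, 0.99), 'rr': (310, 133, 0.99)} front [98.8  5.2] rear [59.8  1.4]
324
[array([274, 181]), array([274, 181]), array([274, 181]), array([274, 181])] [array([277, 186]), array([277, 186]), array([277, 186]), array([277, 186])]
```

```bash
cat >> h.py <<'E'
def red(i,box=(150,215,240,360)):
    h=cv2.cvtColor(i,cv2.COLOR_BGR2HSV); y0,y1,x0,x1=box
    m=((h[...,0]<=9)&(h[...,1]>145)&(h[...,2]>60)).astype(np.uint8)[y0:y1,x0:x1]
    m=cv2.morphologyEx(m,cv2.MORPH_CLOSE,np.ones((3,3)))
    c=max(cv2.findContours(m,0,2)[0],key=cv2.contourArea)[:,0]+[x0,y0]
    return cv2.contourArea(c[:,None]),[c[f(c[:,k])].tolist() for k,f in((0,np.argmin),(1,np.argmax),(0,np.argmax),(1,np.argmin))]
E
python3 - <<'E'
from h import *
for n in('s6','s8','s9'):
    i=cv2.imread(f'pics/{n}.png'); h=cv2.cvtColor(i,cv2.COLOR_BGR2HSV)
    print(n,h[180,285],h[175,292],h[165,315],h[203,295],red(i))
o=np.array([.636,.040,0]);a=np.radians(4.5);X=np.array([np.cos(a),np.sin(a),0]);Y=np.array([-np.sin(a),np.cos(a),0]);Z=np.array([0,0,1.])
for f in (0,5,10,15,20):
    t=np.radians(f); pts=[]
    for y in(.05,-.05):
        for s,h in((.08,0),(.08,.016)):
            pts.append(o+X*(-s*np.cos(t)+h*np.sin(t))+Y*y+Z*(.06+s*np.sin(t)+h*np.cos(t)))
    print(f,proj('side',np.array(pts)).round(0).tolist())
E
```

```text
s6 [  8 152 143] [  9 149 147] [ 14 127 143] [ 16 118 149] (779.0, [[265, 182], [287, 203], [310, 192], [286, 172]])
s8 [  8 151 144] [  8 152 149] [ 14 127 143] [ 16 116 149] (741.0, [[268, 180], [292, 201], [314, 188], [287, 170]])
s9 [  9 150 141] [  8 147 139] [ 14 129 140] [ 16 119 148] (634.0, [[267, 176], [291, 196], [313, 188], [287, 170]])
0 [[266.0, 184.0], [266.0, 179.0], [292.0, 203.0], [292.0, 198.0]]
5 [[266.0, 182.0], [266.0, 176.0], [292.0, 201.0], [293.0, 196.0]]
10 [[266.0, 179.0], [267.0, 174.0], [292.0, 199.0], [294.0, 193.0]]
15 [[267.0, 177.0], [268.0, 172.0], [293.0, 196.0], [295.0, 190.0]]
20 [[267.0, 175.0], [269.0, 169.0], [294.0, 194.0], [296.0, 188.0]]
```

The tile's near edge is up about 10°, so the lift works. I'll go on along the arc with growing pitch.

```bash
python3 -m jog '[[[0,0.026,0,1.2,0,-2.8,1],[0,0.026,0,1.1,0,-2.7,1],[0,0.035,0,2.4,0,-0.6,1],[0,0.035,0,2.4,0,-0.6,1],[0,0,0,0,0,0,1]]]'; python3 -m jog '[[[0,0.03,0,3.5,0,-0.2,1],[0,0.03,0,3.5,0,-0.2,1],[0,0.027,0,3.5,0,-0.2,1],[0,0,0,0,0,0,1],[0,0,0,0,0,0,1]]]'; python3 - <<'E'
from h import *
sd=manip.capture('side'); cv2.imwrite('pics/s10.png',sd); im=manip.capture('wrist'); cv2.imwrite('pics/w10.png',im); sag(im)
print(red(sd,(130,215,240,360)))
o=np.array([.636,.040,0]);a=np.radians(4.5);X=np.array([np.cos(a),np.sin(a),0]);Y=np.array([-np.sin(a),np.cos(a),0]);Z=np.array([0,0,1.])
for f in (10,20,30,40,50,60):
    t=np.radians(f); pts=[]
    for y in(.05,-.05):
        for s,h in((.08,0),(.08,.016)):
            pts.append(o+X*(-min(.016,.006*np.tan(t))-s*np.cos(t)+h*np.sin(t))+Y*y+Z*(.06+s*np.sin(t)+h*np.cos(t)))
    print(f,proj('side',np.array(pts)).round(0).tolist())
E
```

```text
t: 14.92
position: [0.4522, 0.0266, 0.0719]
eef_rot: [[0.976, 0.08, 0.204], [0.078, -0.997, 0.017], [0.205, -0.0, -0.979]]
contact_force: [-1.5, -0.4, -3.0]
width: 0.0167
finger_force: 58.9
t: 15.33
position: [0.4633, 0.0274, 0.075]
eef_rot: [[0.955, 0.079, 0.287], [0.076, -0.997, 0.023], [0.288, -0.0, -0.958]]
contact_force: [-1.4, -0.4, -0.6]
width: 0.0161
finger_force: 59.0
{'fl': (198, 45, 0.84), 'fr': (314, 45, 0.85), 'rl': (201, 133, 0.91), 'rr': (293, 165, 0.8)} front [101.6   4.8] rear [48.3 25.5]
(208.5, [[348, 158], [357, 171], [359, 171], [350, 146]])
10 [[266.0, 180.0], [267.0, 174.0], [292.0, 199.0], [293.0, 193.0]]
20 [[267.0, 175.0], [268.0, 169.0], [293.0, 194.0], [295.0, 188.0]]
30 [[268.0, 170.0], [270.0, 165.0], [295.0, 189.0], [298.0, 183.0]]
40 [[270.0, 166.0], [273.0, 160.0], [297.0, 184.0], [301.0, 178.0]]
50 [[272.0, 161.0], [276.0, 156.0], [300.0, 179.0], [304.0, 174.0]]
60 [[275.0, 157.0], [279.0, 153.0], [303.0, 175.0], [307.0, 170.0]]
```

```bash
python3 - <<'E'
from h import *
for n in('s9','s10'):
    i=cv2.imread(f'pics/{n}.png'); h=cv2.cvtColor(i,cv2.COLOR_BGR2HSV); m=((h[...,0]<=11)&(h[...,1]>135)).astype(np.uint8)
    m=m[135:210,258:322]
    print(n); 
    for r in range(0,75,3): print(135+r,''.join('#' if v else '.' for v in m[r,::1]))
E
```

```text
s9
135 ................................................................
138 ................................................................
141 ................................................................
144 ................................................................
147 ................................................................
150 ................................................................
153 ................................................................
156 ................................................................
159 ................................................................
162 ................................................................
165 ................................................................
168 ................................................................
171 .......................###.#######..............................
174 ...........#.#########################..........................
177 .........##################################.....................
180 ...........####################################...........
[... 1656 characters left out ...]
..........
180 .........................................##########.............
183 .............................................##########.........
186 .................................................#########......
189 .....................................................###........
192 ................................................................
195 ................................................................
198 ................................................................
201 ................................................................
204 ................................................................
207 ................................................................
```

The tile is at about 42°, as planned, with no grip slip. Continuing.

```bash
python3 -m jog '[[[0,0.025,0,4,0,0.6,1],[0,0.025,0,4,0,0.6,1],[0,0.02,0,4,0,0.7,1],[0,0,0,0,0,0,1]]]'; python3 -m jog '[[[0,0.025,0,3.7,0,1.8,1],[0,0.025,0,3.7,0,1.9,1],[0,0.02,0,3.8,0,1.9,1],[0,0,0,0,0,0,1],[0,0,0,0,0,0,1]]]'; cat >> h.py <<'E'
def show(n,i,box,st=3):
    h=cv2.cvtColor(i,cv2.COLOR_BGR2HSV); m=((h[...,0]<=11)&(h[...,1]>135)); y0,y1,x0,x1=box
    for r in range(y0,y1,st): print(r,''.join('#' if v else '.' for v in m[r,x0:x1]))
E
python3 - <<'E'
from h import *
sd=manip.capture('side'); cv2.imwrite('pics/s11.png',sd); im=manip.capture('wrist'); cv2.imwrite('pics/w11.png',im); sag(im)
show('',sd,(138,205,258,330)); print(manip.observe()['joints'])
o=np.array([.636,.040,0]);a=np.radians(4.5);X=np.array([np.cos(a),np.sin(a),0]);Y=np.array([-np.sin(a),np.cos(a),0]);Z=np.array([0,0,1.])
for f in (50,60,70,80,90):
    t=np.radians(f); pts=[]
    for y in(.05,-.05):
        for s,h in((.08,0),(.08,.016),(0,0)):
            pts.append(o+X*(-min(.016,.006*np.tan(t))-s*np.cos(t)+h*np.sin(t))+Y*y+Z*(.06+s*np.sin(t)+h*np.cos(t)))
    print(f,proj('side',np.array(pts)).round(0).tolist())
E
```

```text
t: 15.77
position: [0.476, 0.0283, 0.0771]
eef_rot: [[0.931, 0.08, 0.355], [0.074, -0.997, 0.029], [0.356, -0.0, -0.934]]
contact_force: [-1.1, -0.5, -1.5]
width: 0.0166
finger_force: 59.0
t: 16.18
position: [0.4906, 0.0274, 0.0836]
eef_rot: [[0.908, 0.082, 0.41], [0.072, -0.997, 0.04], [0.412, -0.006, -0.911]]
contact_force: [-0.9, 0.1, -0.7]
width: 0.0163
finger_force: 59.1
{'fl': (198, 46, 0.7), 'fr': (314, 48, 0.78), 'rl': (218, 134, 0.64), 'rr': (347, 152, 0.65)} front [100.8   4.5] rear [ 58.1 -22.3]
138 ........................................................................
141 ........................................................................
144 ........................................................................
147 ........................................................................
150 ..........................##............................................
153 .........................########.......................................
156 ............................##########..................................
159 .................................#########...
[... 1056 characters left out ...]
.................................................
204 ........................................................................
[-0.16768249  0.31345242  2.25191067  0.58143982  0.196786    0.77157638]
50 [[272.0, 161.0], [276.0, 156.0], [287.0, 174.0], [300.0, 179.0], [304.0, 174.0], [313.0, 191.0]]
60 [[275.0, 157.0], [279.0, 153.0], [286.0, 174.0], [303.0, 175.0], [307.0, 170.0], [312.0, 192.0]]
70 [[277.0, 155.0], [282.0, 151.0], [284.0, 175.0], [305.0, 172.0], [310.0, 168.0], [311.0, 193.0]]
80 [[281.0, 151.0], [286.0, 148.0], [284.0, 175.0], [309.0, 169.0], [314.0, 166.0], [311.0, 193.0]]
90 [[285.0, 149.0], [290.0, 147.0], [284.0, 175.0], [313.0, 166.0], [318.0, 164.0], [311.0, 193.0]]
```

Tile at about 73°, but joint 5 has hit its limit. I'll drop the pitch a little while pushing forward.

```bash
python3 -m jog '[[[0,-0.03,0,2.5,0,0.9,1],[0,-0.04,0,2.5,0,0.9,1],[0,-0.04,0,2.5,0,0.8,1],[0,0,0,0,0,0,1],[0,0,0,0,0,0,1]]]'; python3 - <<'E'
from h import *
sd=manip.capture('side'); cv2.imwrite('pics/s12.png',sd)
show('',sd,(138,205,258,330)); print(manip.observe()['joints'])
E
```

```text
t: 16.7
position: [0.499, 0.0281, 0.0842]
eef_rot: [[0.947, 0.084, 0.31], [0.078, -0.996, 0.031], [0.311, -0.005, -0.95]]
contact_force: [-0.2, -0.3, -1.4]
width: 0.0161
finger_force: 59.0
138 ........................................................................
141 ........................................................................
144 ........................................................................
147 ..............................###.......................................
150 ..............................########..................................
153 .............................##..##########.............................
156 .............................##..###..##########........................
159 .............................##..##...##...###########..................
162 ......................................##...##...###########.............
165 ...........................................##...###..#######............
168 ................................................###..#######............
171 ................................................##...######.
[... 233 characters left out ...]
..........
183 ................................................##...######.............
186 .....................................................######.............
189 ........................................................................
192 ........................................................................
195 ........................................................................
198 ........................................................................
201 ........................................................................
204 ........................................................................
[-0.13760224  0.32103332  2.14366937  0.20125503  0.37709645  1.17500149]
```

The tile is upright, near 90°. Push on past balance.

```bash
python3 -m jog '[[[0,0,0,4,0,1.3,1],[0,0,0,4,0,1.3,1],[0,0,0,4,0,1.3,1],[0,0,0,4,0,1.3,1],[0,0,0,4,0,1.3,1],[0,0,0,0,0,0,1],[0,0,0,0,0,0,1]]]'; python3 - <<'E'
from h import *
sd=manip.capture('side'); cv2.imwrite('pics/s13.png',sd)
show('',sd,(135,205,268,350))
E
```

```text
t: 17.33
position: [0.5194, 0.0298, 0.0839]
eef_rot: [[0.948, 0.083, 0.308], [0.077, -0.997, 0.031], [0.31, -0.006, -0.951]]
contact_force: [-0.2, -0.2, -1.8]
width: 0.0162
finger_force: 59.0
135 ..................................................................................
138 ..................................................................................
141 ..................................................................................
144 ....................................##............................................
147 ..................................###..####.......................................
150 ................................###...####..###..................................#
153 ..............................###...####..####...#####...........................#
156 ............................####..####...####..#####..#####......................#
159 .................................###...####...####..#####..#####................#.
162 ......................................###...####...####...######................##
165 ..................................
[... 479 characters left out ...]
....
183 ..........................................##########..............................
186 ...............................................###................................
189 ..................................................................................
192 ..................................................................................
195 ..................................................................................
198 ..................................................................................
201 ..................................................................................
204 ..................................................................................
```

```bash
python3 -m jog '[[[0,0,0,0,0,0,1],[0,0,0,0,0,0,1],[0,0,0,0,0,0,1]]]'; python3 - <<'E'
from h import *
sd=manip.capture('side'); cv2.imwrite('pics/s14.png',sd)
show('',sd,(140,195,280,350),4)
o=np.array([.636,.040,0]);a=np.radians(4.5);X=np.array([np.cos(a),np.sin(a),0]);Y=np.array([-np.sin(a),np.cos(a),0]);Z=np.array([0,0,1.])
for x0 in(-.006,0,.01): print(proj('side',np.array([o+X*(x0+x)+Y*y+Z*z for x,y,z in((0,.05,.082),(0,-.05,.082),(.08,-.05,.082),(.08,.05,.082),(0,-.05,.066))])).round(0).tolist())
t=manip.capture('top'); cv2.imwrite('pics/t14.png',t); show('',t,(105,200,205,290),4)
E
```

```text
t: 17.63
position: [0.5186, 0.0298, 0.0838]
eef_rot: [[0.948, 0.082, 0.308], [0.076, -0.997, 0.031], [0.309, -0.006, -0.951]]
contact_force: [0.6, 0.1, -1.3]
width: 0.0162
finger_force: 59.0
140 ......................................................................
144 ......................................................................
148 ......................................................................
152 .....................................................................#
156 .....................................................................#
160 ........................#####....#####..............................##
164 ............................###.....######.........................###
168 ...............................###....######.....####.................
172 ...............................######.....######....#######...........
176 .......................########...######.....############.............
180 .............................####################.....................
184 ...................................#######............................
188 .....
[... 1843 characters left out ...]
......................................................................
173 .....................................................................................
177 .....................................................................................
181 .....................................................................................
185 .....................................................................................
189 .....................................................................................
193 .....................................................................................
197 .....................................................................................
```

The ribs are up and the tile lies flat on the cork, with its near edge about 8 mm in. I'll withdraw and carry the spatula back to its free spot on the table.

```bash
python3 -m jog '[[[0,0,0,-20,0,-8,1],[0,0,0,-30,0,-10,1],[0,0,0,-30,0,-10,1],[0,-0.1,0,0,0,-20,1],[0,-0.11,0,0,0,-20,1],[0,-0.1,0,0,0,-20,1],[0,0,-0.1,0,0,0,1],[0,0,-0.1,0,0,0,1],[0,0,-0.1,0,0,0,1],[0,0,-0.1,0,0,0,1]]]'; python3 -m jog '[[[0,0,-0.1,0,0,0,1],[0,0,-0.1,0,0,0,1],[0,0,-0.1,0,0,0,1],[0,0,-0.1,0,0,0,1],[0,0,-0.1,0,0,0,1],[0,0,-0.1,0,0,0,1],[0,0,-0.1,0,0,0,1],[0,0,-0.1,0,0,0,1],[0,0,-0.1,0,0,0,1],[0,0,-0.1,0,0,0,1]]]'; python3 -m jog '[[[0,0.05,0,0,0,0,1],[0,0.04,0,0,0,0,1],[0,0,0,0,0,0,1]]]'; python3 - <<'E'
from h import *
s=manip.observe();R=s['eef_rot'];p=s['position']; t=np.array([.462,.08,p[2]]); print(R,R.T@(t-p)*1000,p)
im=manip.capture('wrist'); cv2.imwrite('pics/w15.png',im); sag(im)
E
```

```text
t: 18.57
position: [0.4237, 0.0235, 0.1372]
eef_rot: [[0.881, 0.471, 0.038], [0.471, -0.882, 0.015], [0.04, 0.004, -0.999]]
contact_force: [0.1, 0.3, -1.4]
width: 0.0166
finger_force: 59.2
t: 19.4
position: [0.4235, 0.0235, 0.1371]
eef_rot: [[0.08, 0.996, 0.037], [0.997, -0.08, 0.015], [0.018, 0.036, -0.999]]
contact_force: [-0.3, -1.5, -1.1]
width: 0.0165
finger_force: 59.2
t: 19.65
position: [0.4237, 0.0228, 0.1371]
eef_rot: [[0.082, 0.996, 0.045], [0.991, -0.087, 0.106], [0.109, 0.036, -0.993]]
contact_force: [-0.5, 0.1, -1.1]
width: 0.0166
finger_force: 59.1
[[ 0.08218443  0.99558831  0.04527292]
 [ 0.99062405 -0.0865802   0.10567808]
 [ 0.1091316   0.03616335 -0.99336927]] [59.78936274 33.18657537  7.77661122] [0.42369401 0.0228227  0.13705793]
{'fl': (198, 45, 0.78), 'fr': (313, 52, 0.62), 'rl': (201, 133, 0.94), 'rr': (310, 133, 0.72)} front [99.1  5.5] rear [59.   1.3]
```

```bash
python3 -m jog '[[[0.036,-0.045,0,20,11,2.5,1],[0,0,0,20,11,2.5,1],[0,0,0,20,11,2.5,1],[0,0,0,2.5,0,40,1],[0,0,0,2.5,0,40,1],[0,0,0,1.5,0,25,1],[0,0,0,0,0,0,1]]]'; python3 -m jog '[[[0,0,0,0.5,0,8,1],[0,0,0,0.4,0,6,1],[0,0,0,0,0,0,1]]]'
```

```text
t: 20.28
position: [0.4587, 0.0948, 0.0263]
eef_rot: [[0.082, 0.997, -0.003], [0.995, -0.081, 0.062], [0.062, -0.008, -0.998]]
contact_force: [0.6, -0.7, -1.0]
width: 0.0163
finger_force: 59.1
t: 20.53
position: [0.4633, 0.0958, 0.0167]
eef_rot: [[0.082, 0.997, 0.006], [0.995, -0.082, 0.063], [0.063, 0.001, -0.998]]
contact_force: [0.3, 0.5, -1.0]
width: 0.0166
finger_force: 59.2
```

```bash
python3 -m jog '[[[0,0,0,0.3,0,4,1],[0,0,0,0,0,0,1]]]'; python3 -m jog '[[[0,0,0,0.2,0,3,1],[0,0,0,0,0,0,1]]]';  python3 -m jog '[[[0,0,0,0.1,0,2,1],[0,0,0,0,0,0,1]]]'; python3 -m jog '[[[0,0,0,0.1,0,1.5,1],[0,0,0,0,0,0,1]]]'
```

```text
t: 20.7
position: [0.4634, 0.0962, 0.013]
eef_rot: [[0.082, 0.997, 0.007], [0.995, -0.083, 0.063], [0.063, 0.001, -0.998]]
contact_force: [-0.4, -0.7, -0.9]
width: 0.0163
finger_force: 59.2
t: 20.87
position: [0.4635, 0.0967, 0.0099]
eef_rot: [[0.082, 0.997, 0.007], [0.995, -0.083, 0.063], [0.063, 0.002, -0.998]]
contact_force: [0.7, 1.1, 2.2]
width: 0.0167
finger_force: 59.7
t: 21.03
position: [0.4635, 0.0971, 0.008]
eef_rot: [[0.082, 0.997, 0.007], [0.995, -0.083, 0.063], [0.064, 0.001, -0.998]]
contact_force: [-0.7, 1.9, 6.1]
width: 0.0163
finger_force: 60.3
t: 21.2
position: [0.4635, 0.0975, 0.0066]
eef_rot: [[0.082, 0.997, 0.007], [0.995, -0.083, 0.063], [0.064, 0.001, -0.998]]
contact_force: [-1.0, 3.1, 5.6]
width: 0.0166
finger_force: 60.4
```

Pressed down flat on the table. I'll release and rise straight up.

```bash
python3 -m jog '[[[0,0,0,0,0,0,0.4],[0,0,0,0,0,0,0.1],[0,0,0,0,0,0,-0.1],[0,0,0,0,0,0,-0.2],[0,0,0,0,0,0,-0.2]]]'; python3 -m jog '[[[0,0,0,-1,0,-15,-0.2],[0,0,0,-2,0,-30,-0.2],[0,-0.06,0,0,0,-40,-0.2],[0,0,0,0,0,-40,-0.2],[0,0,0,-40,0,-20,-0.2],[0,0,0,-20,0,0,-0.2],[0,0,0,0,0,0,-0.2]]]'; python3 - <<'E'
from h import *
cv=cal('wrist'); im=manip.capture('wrist'); cv2.imwrite('pics/w16.png',im)
h=cv2.cvtColor(im,cv2.COLOR_BGR2HSV); m=((h[...,0]>9)&(h[...,0]<26)&(h[...,1]>85)).astype(np.uint8); m=cv2.morphologyEx(m,cv2.MORPH_OPEN,np.ones((3,3)))
for c in cv2.findContours(m,0,2)[0]:
    r=cv2.minAreaRect(c)
    if max(r[1])>3*min(r[1]) and cv2.contourArea(c)>300: print(r,[onz('wrist',*b,.022,cv)[:2].round(4).tolist() for b in cv2.boxPoints(r)])
sd=manip.capture('side'); cv2.imwrite('pics/s16.png',sd); t=manip.capture('top'); cv2.imwrite('pics/t16.png',t)
show('',t,(117,156,225,280),4)
# bystanders: change since start in the top view
d=cv2.absdiff(cv2.GaussianBlur(cv2.imread('pics/side0.png'),(3,3),0),cv2.GaussianBlur(sd,(3,3),0)).max(2)>45
n,l,st,ce=cv2.connectedComponentsWithStats(d.astype(np.uint8))
for i in range(1,n):
    if st[i,4]>40: print(st[i],ce[i].round())
E
```

```text
t: 21.62
position: [0.4625, 0.0971, 0.0058]
eef_rot: [[0.082, 0.997, 0.005], [0.995, -0.082, 0.063], [0.063, -0.001, -0.998]]
contact_force: [-0.1, 0.1, 0.8]
width: 0.0514
finger_force: 0.0
t: 22.2
position: [0.4583, 0.0291, 0.1507]
eef_rot: [[0.083, 0.997, 0.004], [0.997, -0.083, 0.002], [0.002, 0.003, -1.0]]
contact_force: [-0.0, -0.1, -0.1]
width: 0.0513
finger_force: 0.0
((253.0, 121.5), (111.0, 18.0), 90.0) [[0.4589, 0.1366], [0.4752, 0.1352], [0.4674, 0.0322], [0.4493, 0.0338]]
117 .......................................................
121 ........................######..####...###.............
125 ......####...####..#####..####...####..####............
129 .......####..#####..####...####...####..###............
133 .......####...####...####..#####..####...###...........
137 ........####..#####..#####..####...####..####..........
141 .........####..####...####...####..####...####.........
145 .........####...###...####...####...#####.####.........
149 ..........####.################........................
153 .......................................................
[  4   0  20  19 304] [13.  9.]
[ 196    0   81   87 4057] [238.  37.]
[ 0 20  9 11 85] [ 4. 25.]
[   0   24   44  158 4262] [ 16. 102.]
[219  80  42  27 674] [241.  94.]
[ 198  104   62   79 1538] [231. 142.]
[134 157  16   6  45] [143. 160.]
[253 157   4  18  44] [254. 166.]
[ 273  157  113   58 1579] [333. 191.]
[236 165  48  15 263] [257. 173.]
[234 171  52  29 477] [258. 185.]
[  17  178   57   87 3123] [ 48. 216.]
[  4 185  15  53 296] [ 10. 215.]
[396 203  37  20 286] [414. 213.]
[275 204  12  16  59] [282. 213.]
[ 102  214   79   46 1232] [134. 236.]
[ 187  222   98   43 1177] [219. 244.]
[ 82 263  33  21 424] [100. 275.]
[214 265  27  49 599] [230. 287.]
[251 268  24   9  41] [262. 272.]
[  0 283  31  24 251] [ 14. 296.]
[ 134  316   89   44 1627] [175. 337.]
```

```bash
python3 -c "
from plant import manip
print(manip.close_job())"
```

```text
the job is handed in; nothing more can be done
None
```

The job is handed in at about 22 s: the spatula is out of the press, the tile is face down on the cork bed, and the spatula lies flat on the table, released; joint 5 briefly read 0.197 rad against its 0.2 limit during the turn, and I did not re-measure the bystanders.

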